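# Fasten the access cover of the bag sealer's supply box

## Robot

A 6-joint arm with a two-finger parallel gripper is mounted at the origin on the work surface; the furniture and walls round the work are solid. World frame = base frame: x ahead of the robot, y to its left, z up, the work surface at z = 0. Lengths are in m, angles in degrees, forces in N, time in s.
With the tool pointing down it reaches from about 0.35 to 0.875 m from the base axis. Payload 4.2 kg.
Tool frame: the origin (TCP) lies at the very end of the fingers, on their centre line; the grasp point (between the pads) lies 19 mm behind it (r.grip_point_offset is the distance from the TCP to the grasp point, in m); z points along the fingers, y is the line along which they close (so a half turn about z gives the same grasp; the last joint's range is limited). The gripper opens to 87 mm and grips with 3 to 60 N. Pads are 19 mm wide; open, the fingers measure 117 mm over their backs; the gripper's body (75 mm by 190 mm) begins 51 mm behind the grasp point.
Start: joints at [-48.552, 22.042, 0.453, 0, -68.411, -14.817], TCP at [0.28, -0.559, 0.223] pointing down, gripper open.
Joint ranges: [-179.83, 179.83], [-69.29, 118.12], [-61.27, 80.66], [-181.25, 117.63], [-171.15, -9.14], [-177.46, 177.46]. Speed limits (degrees/s): [159.86, 159.86, 180, 180, 180, 180].

## Interface

Orientations are given as a 3x3 rotation matrix whose columns are the frame's x, y, z axes.
In Python, from station import r gives the robot as it stands.
- The arm moves only by the tool move_arm, never from a script. Its argument "series" is a list of rows, each a list of 3 entries, a list of its own where there are three numbers: the turn, a rotation vector about the tool's x, y, z as a fraction of full scale, then the shift along the tool's x, y, z as a fraction of full scale, then the opening, from 0 (shut) to 1 (fully open). A call has 1 to 12 rows; each row shifts and turns the commanded pose from where the row before left it, along the tool's axes as they then stand; what a row does not reach is not made up. Full scale, the value 1, is 0.5 m for a shift and 0.1 rad for a turn. A row lasts 1/10 s, in which the tool goes at most 50 mm and 8.59 degrees, less where a joint would pass 70% of its speed; a pose out of reach is approached as far as the arm can. A call with a number of a shift or a turn outside -1 to 1 is refused whole. A call with a gripper value outside its range is refused whole. The fingers move at their own pace and stop on an object; the grip force is fixed at half the most. Time passes only in rows, so rows that do not move let the fingers close. It gives the time, the measured TCP pose, the force, the opening and the grip force at its end, in the units of the state.
- r.sense(): the state, without advancing time (a new reading comes with each control period).
- r.capture(name): name is "scene" or "top" or "wrist"; returns a dict with "img" (420x560x3 uint8, red, green, blue), "fx", "fy", "cx", "cy" (pixels), "k1" (the pictures are not rectified: a ray, as slopes to the right and down, at radius r is drawn at 1 + k1 r^2 times it, then the intrinsics apply), "origin" and "orientation" of the camera in the world. Camera axes: x right, y up, looking along -z (the intrinsics and any distortion apply to the point x, -y, -z); pixel columns grow to the right and rows downward; lengths in m; the calibration is good to about 2 mm. A picture is of the moment at which its call begins. There is no depth.
- r.finish_job(): hands the job in; it is judged then, once.
Trained networks look in the newest picture that a camera, given by its name, has taken for a name from the list of things; names that differ only in an ending like _2 or _b are one class to them, and where a whole thing is asked for, a point or a joint stands for the part that bears it (a point fixed in the world has none). Each returns a list of dicts, best first, with "score" (0 to 1); they miss things now and then, are a little off and sometimes report something else, mostly with a low value. They report only what shows in the picture. A call takes as long as a camera call. They do not tell look-alikes from the thing itself.
- r.cut_out(target, camera): "pixels" (420x560 bool, what is visible of it) and "centre" ([column, row] in pixels, amid what is visible of it).
- r.pinpoint(target, camera): "centre" ([column, row] in pixels: a listed point, or the origin of a listed thing).
The state is a dict: "time_s": time; "joints": joint angles; "joint_velocities": joint speeds; "effort": joint torques, N m; "tcp_pos": TCP position; "ee_rot": TCP orientation; "wrist_force": force on the tool from outside, world axes, zero at the start; "moment": the same for the moment, N m; "gripper_width": opening from 0.0 (shut) to 1.0 (fully open); "gripper_force": force on a finger pad.
Only numpy, scipy, OpenCV 4.12 (cv2) and the standard library are available. Lean on these libraries where they do the work, as an engineer would, in place of code of your own. Each camera call takes 0.05 s, during which the arm holds its last target. There are 200 camera calls.

## Task

One of the two slotted quarter-turn studs on the grey supply box's cover still stands up unfastened. Take the stud key from its stand, set its blade in that stud's slot, press the stud down and turn it a quarter turn clockwise until it springs up into its catch, then put the key in the brown basket. Leave the other stud fastened and the stamp, tape roll, stapler and glue stick where they are.

Things in the scene. Friction and masses are not known exactly. Their poses are not given: they have to be found in the camera images.
- supply_box: Low grey box with an aluminium cover, 134 x 224 x 56 mm, fixed to the table. Origin: centre of its underside; x along its short side, y along its long side, z up. The studs sit on the cover (top at z = 56 mm) at x = 0, y = +72 and -72 mm; which is which varies. A row of black vent slots lies between them.
- loose_stud_slot (a point): Unfastened steel stud, head 32 mm across: centre of the slot's floor. The slot runs right across the head, 6 mm wide with 1.5 mm bevelled lips, 7.4 mm deep. x runs along the slot, z up (the stud's axis). The head's top stands 18 mm above the cover, about 4 mm more than the fastened one. At the start the slot lies along the box's x axis or up to 0.1 rad clockwise of it.
- loose_stud_press (a joint): How far the unfastened stud is pressed down, m: 0 up, 0.010 fully down. A spring pushes it up: 4 N at 0, 10 N fully down. Up, it will not turn more than about 0.15 rad; pressed to 0.007 or more it turns freely. Once fastened it springs back up to about 0.004 and stays there.
- loose_stud_turn (a joint): How far the unfastened stud is turned clockwise seen from above, rad: starts at 0 to 0.08, stop at 1.63. Its catch lies from about 1.43 to the stop: there the spring lifts the stud from 0.007 to 0.004 and holds it. Let go before the catch, it stays down and unfastened. Turning takes less than 0.15 N m.
- shut_stud_slot (a point): Slot of the other stud, of the same size and already fastened (slot along the box's y axis, the head's top 14 mm above the cover): centre of the slot's floor; x along the slot. Leave it fastened.
- shut_stud_press (a joint): How far the fastened stud is pressed down, m: about 0.004 while in its catch.
- shut_stud_turn (a joint): How far the fastened stud is turned clockwise, rad: about 1.57 while in its catch.
- stud_key: Loose key, 86 mm tall, 60 to 130 g, upright at the start. Origin: centre of the blade's lower edge; x along the blade's width, z up the key. Blade 22 (x) by 3.5 mm (y) to z = 13; shank 12 mm across to z = 32; collar 28 mm across to z = 36; flat black handle 36 (x) by 14 mm (y) from z = 36 to 86: grip it across its 14 mm. In the slot the blade has about 0.11 rad of free turn either way.
- key_stand: Grey plastic block, 60 x 44 x 38 mm, fixed to the table, with an upright through-hole 24 mm (x) by 14 mm (y) at its centre. The key hangs in it by its collar, the blade's lower edge 6 mm above the table: lift it 36 mm to clear. Origin: centre of its underside; its x and y are those of the key at the start.
- tray: Brown open basket, 244 x 239 x 60 mm, fixed to the table. Origin: centre of its underside; z up. The inside is 190 x 186 mm, its floor level with the table, its walls 56 to 60 mm high.
- stamp: Wooden rubber stamp standing on the table, 22 x 46 x 73 mm; bystander. Origin: centre of its underside.
- tape_roll: Roll of masking tape lying flat, 96 mm across, 25 mm high; bystander. Origin: centre of its underside.
- stapler: Red and black stapler, 139 x 34 x 52 mm; bystander. Origin: centre of its underside.
- glue: Glue stick standing on end, 28 mm across, 94 mm tall; bystander. Origin: centre of its underside.
There are look-alikes about, which are no part of the job. What is shaped like the stud_key but purple is not meant.

How it is judged:
By the outcome, as a careful person would: the job done as asked, in the order asked, and still so for the second after the job is handed in, with the robot touching nothing.
It also fails if it takes over 48 s, if anything falls off the work surface, if the arm or the gripper's body presses on something with over 40 N, if the wrist force passes 120 N, or if a joint passes its speed limit or range.

## Working session

There is one attempt and no reset: what is moved stays moved. The work goes in short steps, Python scripts to look and compute and a tool call to move; the robot and the scene stay as the last step left them, time stands still between calls to the robot, and variables do not carry over. Pictures are saved under pics/ and viewed, at most 10 in all, crops included, and the job is handed in when it is done.

Besides the shell and the picture viewer there is one more tool, called after ">>>" as a command line: name --argument value ..., lists and objects as JSON in quotes. move_arm: Moves the arm, as the interface text tells. Its arguments: {"type":"object","properties":{"series":{"type":"array"}},"required":["series"]}

```bash
mkdir -p pics; ls
cat > h.py <<'E'
import numpy as np, cv2
from station import r
def cap(n,f=None):
    c=r.capture(n)
    if f: cv2.imwrite('pics/'+f,c['img'][:,:,::-1])
    return c
def ray(c,uv):
    K=np.array([[c['fx'],0,c['cx']],[0,c['fy'],c['cy']],[0,0,1.]])
    p=cv2.undistortPointsIter(np.array([[uv]],float),K,np.array([c['k1'],0,0,0.]),None,None,(3,50,1e-10))[0,0]
    return np.array(c['origin']),np.array(c['orientation'])@np.array([p[0],-p[1],-1.])
def atz(c,uv,z):
    o,d=ray(c,uv); return o+d*(z-o[2])/d[2]
def proj(c,P):
    q=np.array(c['orientation']).T@(np.array(P)-np.array(c['origin'])); x=np.array([q[0],-q[1]])/-q[2]
    x=x*(1+c['k1']*(x@x)); return np.array([c['fx']*x[0]+c['cx'],c['fy']*x[1]+c['cy']])
E
python3 - <<'E'
from h import *
names=["supply_box","loose_stud_slot","shut_stud_slot","stud_key","key_stand","tray","stamp","tape_roll","stapler","glue"]
z=dict(supply_box=0,loose_stud_slot=.0666,shut_stud_slot=.0626,stud_key=.006)
for n in ["top","scene"]:
    c=cap(n,n+'.png'); print(n,np.round(c['origin'],3),c['fx'],c['k1'])
    for t in names:
        print(t,[(round(d['score'],2),np.round(d['centre']).tolist(),np.round(atz(c,d['centre'],z.get(t,0)),3).tolist()) for d in r.pinpoint(t,n)[:3]])
cv2.imwrite('pics/a.png',np.hstack([]) if 0 else cv2.resize(cv2.imread('pics/top.png'),(800,600)))
s=r.sense();print(s['time_s'],s['tcp_pos'],s['ee_rot'])
E
```

```text
pics
top [ 0.352 -0.017  1.52 ] 544.6079185849974 0.0626091146383948
supply_box [(0.69, [278.0, 224.0], [0.558, 0.017, 0.0])]
loose_stud_slot [(0.5, [254.0, 227.0], [0.539, 0.081, 0.067])]
shut_stud_slot [(0.43, [302.0, 210.0], [0.586, -0.05, 0.063])]
stud_key [(0.57, [383.0, 217.0], [0.576, -0.276, 0.006]), (0.48, [376.0, 255.0], [0.469, -0.255, 0.006])]
key_stand [(0.69, [378.0, 252.0], [0.477, -0.261, 0.0])]
tray [(0.68, [174.0, 241.0], [0.509, 0.311, 0.0])]
stamp [(0.71, [331.0, 289.0], [0.377, -0.13, 0.0]), (0.61, [276.0, 223.0], [0.559, 0.022, 0.0])]
tape_roll [(0.65, [266.0, 291.0], [0.369, 0.048, 0.0]), (0.24, [301.0, 208.0], [0.603, -0.048, 0.0])]
stapler [(0.64, [363.0, 162.0], [0.734, -0.224, 0.0])]
glue [(0.52, [247.0, 156.0], [0.755, 0.107, 0.0])]
scene [ 0.016 -0.438  0.657] 450.19920651532317 0.038287382369555006
supply_box [(0.8, [280.0, 240.0], [0.574, 0.013, 0.0])]
loose_stud_slot [(0.54, [242.0, 212.0], [0.535, 0.084, 0.067])]
shut_stud_slot [(0.72, [293.0, 188.0], [0.675, 0.055, 0.063]), (0.7, [312.0, 227.0], [0.592, -0.057, 0.063])]
stud_key [(0.91, [404.0, 306.0], [0.569, -0.279, 0.006]), (0.84, [372.0, 337.0], [0.476, -0.267, 0.006]), (0.58, [332.0, 370.0], [0.382, -0.249, 0.006])]
key_stand [(0.94, [370.0, 338.0], [0.476, -0.264, 0.0])]
tray [(0.68, [168.0, 205.0], [0.503, 0.297, 0.0])]
stamp [(0.69, [276.0, 337.0], [0.376, -0.136, 0.0])]
tape_roll [(0.57, [200.0, 294.0], [0.36, 0.036, 0.0])]
stapler [(0.68, [311.0, 224.0], [0.66, -0.009, 0.0]), (0.57, [413.0, 245.0], [0.737, -0.218, 0.0])]
glue [(0.68, [291.0, 184.0], [0.754, 0.121, 0.0])]
1.1 [ 0.28015604 -0.55866895  0.22256726] [[-8.93922383e-01 -4.48221789e-01  2.06668136e-05]
 [-4.48221789e-01  8.93922383e-01  9.86736632e-06]
 [-2.28972959e-05 -4.42656561e-07 -1.00000000e+00]]
```

View pics/a.png

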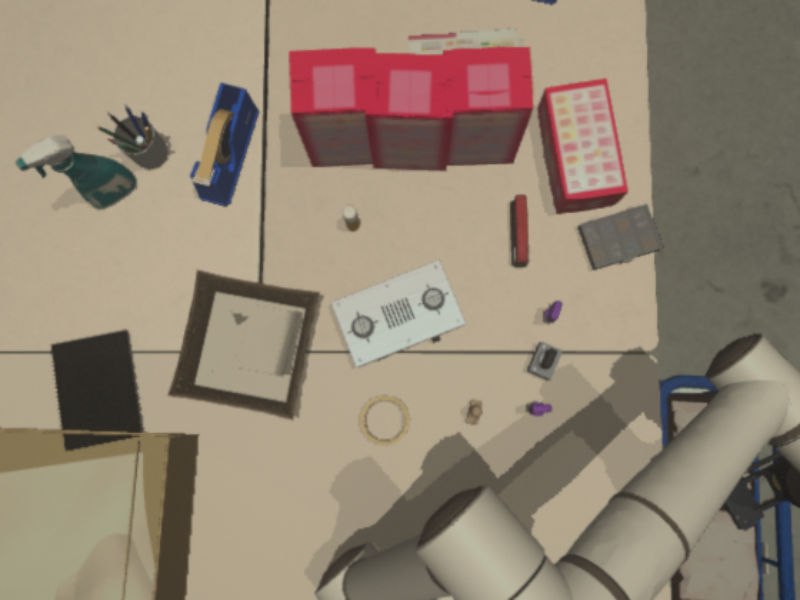

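View pics/scene.png

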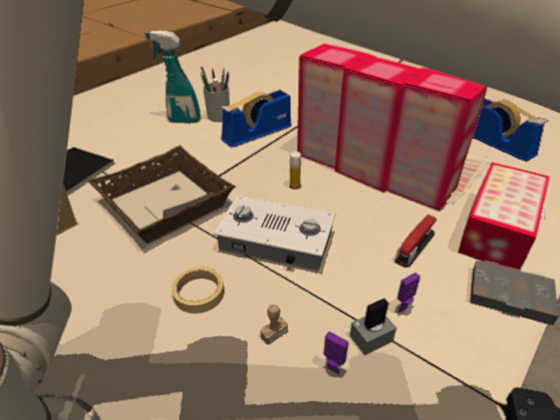

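Key candidates in the scene picture: (372,337) black, standing in the grey stand; (404,306) purple; (332,370) purple. The black one in the stand fits the description. I'll move over it and confirm in an enlarged crop together with the studs.

>>> move_arm --series '[[[0, 0, 0], [-0.07, 0.04, 0], 1], [[0, 0, 0], [-0.07, 0.04, 0], 1], [[0, 0, 0], [-0.07, 0.04, 0], 1], [[0, 0, 0], [-0.07, 0.04, 0], 1], [[0, 0, 0], [-0.07, 0.04, 0], 1], [[0, 0, 0], [-0.07, 0.04, 0], 1], [[0, 0, 0], [-0.07, 0.04, 0], 1], [[0, 0, 0], [-0.07, 0.04, 0], 1], [[0, 0, 0], [0, 0, 0], 1], [[0, 0, 0], [0, 0, 0], 1]]'

```text
time_s: 2.1
tcp_pos: [0.4592, -0.2894, 0.2227]
ee_rot: [[-0.893, -0.45, 0.0], [-0.45, 0.893, -0.0], [-0.0, -0.0, -1.0]]
wrist_force: [-1.1, 0.3, -0.3]
gripper_width: 1.001
gripper_force: 0.0
```

Run:
```python
from h import *
s=r.sense();print(s['time_s'],s['tcp_pos'],s['ee_rot'].tolist() if hasattr(s['ee_rot'],'tolist') else s['ee_rot'])
c=cap('wrist','w1.png');print(c['origin'],np.round(c['orientation'],2).tolist(),c['fx'])
for t,z in [("stud_key",.006),("key_stand",0)]:
    print(t,[(round(d['score'],2),np.round(d['centre']).tolist(),np.round(atz(c,d['centre'],z),3).tolist()) for d in r.pinpoint(t,'wrist')[:3]])
S=cv2.imread('pics/scene.png');
cv2.imwrite('pics/b.png',np.hstack([cv2.resize(S[170:280,200:350],(400,293)),cv2.resize(S[280:390,300:450],(400,293))]))
```

```text
2.1 [ 0.45924328 -0.2893513   0.22267582] [[-0.8929487779399591, -0.4501582751401313, 8.543064649647124e-05], [-0.45015828291370724, 0.8929487684979114, -0.0001310047562461629], [-1.7312315474150553e-05, -0.00015543785012942922, -0.9999999877696794]]
[ 0.39135768 -0.32404349  0.38587449] [[-0.45, -0.86, -0.25], [0.89, -0.43, -0.13], [0.0, -0.28, 0.96]] 323.30402781720767
stud_key [(0.93, [248.0, 261.0], [0.564, -0.282, 0.006]), (0.65, [340.0, 142.0], [0.381, -0.25, 0.006]), (0.55, [292.0, 204.0], [0.472, -0.265, 0.006])]
key_stand [(0.97, [289.0, 204.0], [0.475, -0.268, 0.0])]
```

View pics/b.png

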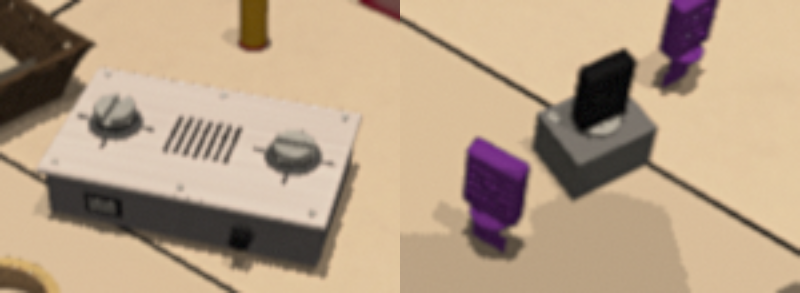

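View pics/w1.png

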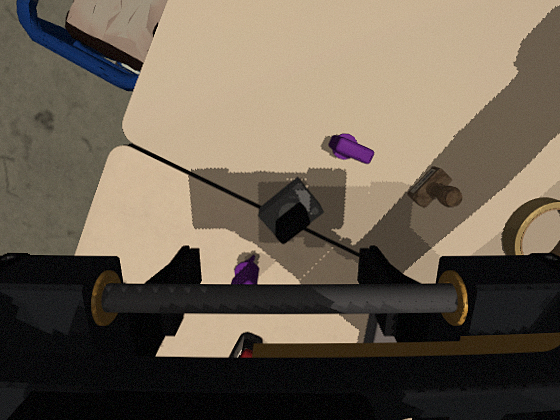

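The crops show the black key upright in the grey stand, with purple decoys on either side. On the box, the left stud (scene 242,212) stands higher with its slot along the box's short side, so it is the loose one. The right stud (312,227) has its slot along the long side and is fastened. In the wrist picture the stand is at about (290,208). Next I'll fit the poses from silhouettes.

```bash
cat > fit.py <<'E'
from h import *
from scipy.optimize import minimize
def box(sx,sy,z0,z1): return np.array([[a*sx/2,b*sy/2,z] for a in(-1,1) for b in(-1,1) for z in(z0,z1)])
def render(c,parts,p):
    m=np.zeros((420,560),np.uint8); C,S=np.cos(p[2]),np.sin(p[2])
    for P in parts:
        W=np.c_[C*P[:,0]-S*P[:,1]+p[0],S*P[:,0]+C*P[:,1]+p[1],P[:,2]]
        h=cv2.convexHull(np.array([proj(c,w) for w in W],np.float32))
        cv2.fillPoly(m,[np.round(h*16).astype(np.int32)],1,shift=4)
    return m>0
def mask(names,cam,c,xy,z):
    m=np.zeros((420,560),bool)
    for n in names:
        L=r.cut_out(n,cam)
        g=[d for d in L if np.linalg.norm(np.array(d['centre'])-proj(c,[*xy,z]))<25]
        if g: m|=g[0]['pixels']
    return m
def fit(views,parts,xy,yaws):
    best=None
    def cost(p): return sum(1-(a&m).sum()/max(1,(a|m).sum()) for c,m in views for a in [render(c,parts,p)])
    for y in yaws:
        x0=np.array([*xy,y]); s=minimize(cost,x0,method='Nelder-Mead',options=dict(initial_simplex=x0+np.array([[0,0,0],[.01,0,0],[0,.01,0],[0,0,.3]]),xatol=1e-4,fatol=1e-4))
        print(np.round(s.x,4),round(s.fun/len(views),3))
        if best is None or s.fun<best.fun: best=s
    return best.x
E
python3 - <<'E'
from fit import *
K=[box(.06,.044,0,.038),box(.036,.014,.042,.092)]
xy=(.475,-.264); views=[]; B=[];T=[]
for n in ['wrist','scene','top']:
    c=cap(n); m=mask(['key_stand','stud_key'],n,c,xy,.04); print(n,m.sum()); views.append((c,m))
    if n!='wrist':
        B.append((c,mask(['supply_box'],n,c,(.562,.014),.03)))
        T.append((c,mask(['tray'],n,c,(.505,.305),.03)))
print('key');fit(views,K,xy,[0,.8,1.6,2.4]); print('w');fit(views[:1],K,xy,[0,.8,1.6,2.4])
print('box');fit(B,[box(.134,.224,0,.056)],(.562,.014),[.36])
print('tray');fit(T,[box(.244,.239,0,.06)],(.505,.305),[-.15])
E
```

```text
wrist 2485
scene 1589
top 0
key
[ 0.4753 -0.266  -0.3858] 0.376
[ 0.4752 -0.2676  1.6551] 0.499
[ 0.4767 -0.2663  1.5969] 0.499
[ 0.4753 -0.2663  2.7485] 0.378
w
[ 0.4751 -0.2664 -0.4096] 0.031
[ 0.4756 -0.2663 -0.3919] 0.027
[ 0.4751 -0.2664  2.7356] 0.031
[ 0.4755 -0.2662  2.7486] 0.033
box
[0.5691 0.0164 0.3717] 0.184
tray
[ 0.5085  0.3135 -0.1974] 0.114
```

>>> move_arm --series '[[[0, 0, 0], [-0.05, 0.027, 0], 1], [[0, 0, 1], [0, 0, 0], 1], [[0, 0, 1], [0, 0, 0], 1], [[0, 0, 1], [0, 0, 0], 1], [[0, 0, 1], [0, 0, 0], 1], [[0, 0, 1], [0, 0, 0], 1], [[0, 0, 1], [0, 0, 0.03], 1], [[0, 0, 1], [0, 0, 0.03], 1], [[0, 0, 1], [0, 0, 0.04], 1], [[0, 0, 0.55], [0, 0, 0.04], 1], [[0, 0, 0], [0, 0, 0.04], 1], [[0, 0, 0], [0, 0, 0], 1]]'

```text
time_s: 4.1
tcp_pos: [0.4731, -0.2661, 0.1299]
ee_rot: [[-0.925, 0.381, -0.006], [0.381, 0.925, 0.002], [0.006, -0.0, -1.0]]
wrist_force: [-0.9, -0.6, 0.1]
gripper_width: 1.001
gripper_force: 0.0
```

Run:
```python
from fit import *
K=[box(.06,.044,0,.038),box(.036,.014,.042,.092)]
s=r.sense();R=np.array(s['ee_rot']);p=np.array(s['tcp_pos']);print(s['joints'])
c=cap('wrist','w2.png'); m=mask(['key_stand','stud_key'],'wrist',c,(.475,-.266),.04); print(m.sum())
q=fit([(c,m)],K,(.475,-.266),[-.39])
print('tool shift/0.5',np.round(R.T@(np.array([q[0],q[1],.048])-p)/.5,4),'tool x yaw',np.degrees(np.arctan2(R[1,0],R[0,0])),'key',np.degrees(q[2]))
```

```text
[-1.22633268e+01  1.92959937e+01 -1.82988984e+01 -5.28608769e-02
 -5.27632009e+01 -1.00081644e+02]
4391
[ 0.4761 -0.2665 -0.4167] 0.027
tool shift/0.5 [-0.0067  0.0017  0.1637] tool x yaw 157.6228433717889 key -23.875358164378177
```

View pics/w2.png

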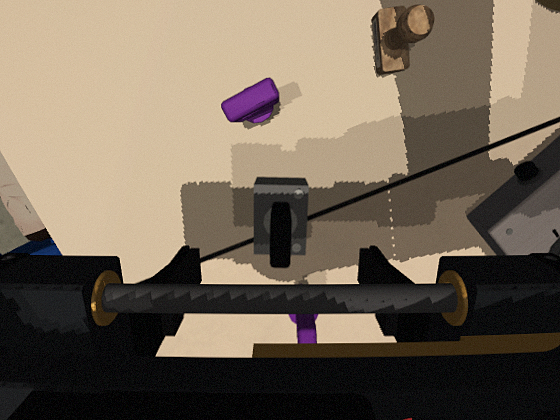

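>>> move_arm --series '[[[0, 0, 0.1], [-0.007, 0.002, 0.05], 1], [[0, 0, 0], [0, 0, 0.06], 1], [[0, 0, 0], [0, 0, 0.053], 1], [[0, 0, 0], [0, 0, 0], 1], [[0, 0, 0], [0, 0, 0], 0], [[0, 0, 0], [0, 0, 0], 0], [[0, 0, 0], [0, 0, 0], 0], [[0, 0, 0], [0, 0, 0], 0], [[0, 0, 0], [0, 0, 0], 0], [[0, 0, 0], [0, 0, 0], 0]]'

```text
time_s: 5.25
tcp_pos: [0.4788, -0.2673, 0.0514]
ee_rot: [[-0.921, 0.39, 0.001], [0.39, 0.921, -0.0], [-0.001, 0.0, -1.0]]
wrist_force: [-0.7, -0.0, 0.2]
gripper_width: 0.542
gripper_force: 0.0
```

>>> move_arm --series '[[[0, 0, 0], [0.005, 0, 0.005], 0], [[0, 0, 0], [0, 0, 0], 0], [[0, 0, 0], [0, 0, 0], 0], [[0, 0, 0], [0, 0, 0], 0], [[0, 0, 0], [0, 0, 0], 0], [[0, 0, 0], [0, 0, 0], 0], [[0, 0, 0], [0, 0, 0], 0], [[0, 0, 0], [0, 0, 0], 0]]'

```text
time_s: 6.05
tcp_pos: [0.4764, -0.2663, 0.0485]
ee_rot: [[-0.921, 0.39, 0.0], [0.39, 0.921, 0.0], [-0.0, 0.0, -1.0]]
wrist_force: [-0.5, 0.1, -1.4]
gripper_width: 0.157
gripper_force: 30.0
```

>>> move_arm --series '[[[0, 0, 0], [0, 0, -0.06], 0], [[0, 0, 0], [0, 0, -0.08], 0], [[0, 0, 0], [0, 0, -0.08], 0], [[0, 0, 0], [0, 0, -0.08], 0], [[0, 0, 0], [0.029, 0.077, 0], 0], [[0, 0, 0], [0.029, 0.077, 0], 0], [[0, 0, 0], [0.029, 0.077, 0], 0], [[0, 0, 0], [0.029, 0.077, 0], 0], [[0, 0, 0], [0.029, 0.077, 0], 0], [[0, 0, 0], [0.029, 0.077, 0], 0], [[0, 0, 0], [0.029, 0.077, 0], 0], [[0, 0, 0], [0.029, 0.077, 0], 0]]'

```text
time_s: 7.25
tcp_pos: [0.4889, 0.0642, 0.1985]
ee_rot: [[-0.921, 0.39, -0.0], [0.39, 0.921, 0.0], [0.0, -0.0, -1.0]]
wrist_force: [0.6, -0.0, -1.1]
gripper_width: 0.159
gripper_force: 30.0
```

>>> move_arm --series '[[[0, 0, -1], [0, 0, 0], 0], [[0, 0, -1], [0, 0, 0], 0], [[0, 0, -1], [0, 0, 0], 0], [[0, 0, -1], [0, 0, 0], 0], [[0, 0, -1], [0, 0, 0], 0], [[0, 0, -1], [0, 0, 0], 0], [[0, 0, -1], [0, 0, 0], 0], [[0, 0, -1], [0, 0, 0], 0], [[0, 0, -1], [0, 0, 0], 0], [[0, 0, -1], [0, 0, 0], 0], [[0, 0, -1], [0, 0, 0], 0], [[0, 0, -1], [0, 0, 0], 0]]'

```text
time_s: 8.45
tcp_pos: [0.489, 0.0625, 0.1982]
ee_rot: [[-0.694, -0.72, -0.001], [-0.72, 0.694, -0.0], [0.001, 0.001, -1.0]]
wrist_force: [0.3, -1.2, -0.9]
gripper_width: 0.155
gripper_force: 30.0
```

>>> move_arm --series '[[[0, 0, -1], [0, 0, 0], 0], [[0, 0, -1], [0, 0, 0], 0], [[0, 0, -1], [0, 0, 0], 0], [[0, 0, -1], [0, 0, 0], 0], [[0, 0, -1], [0, 0, 0], 0], [[0, 0, -1], [0, 0, 0], 0], [[0, 0, -1], [0, 0, 0], 0], [[0, 0, -1], [0, 0, 0], 0], [[0, 0, -1], [0, 0, 0], 0], [[0, 0, -1], [0, 0, 0], 0], [[0, 0, -1], [0, 0, 0], 0], [[0, 0, -1], [0, 0, 0], 0]]'

```text
time_s: 9.65
tcp_pos: [0.489, 0.0625, 0.1982]
ee_rot: [[0.42, -0.908, -0.001], [-0.908, -0.42, -0.0], [-0.0, 0.001, -1.0]]
wrist_force: [-0.8, 0.0, -1.2]
gripper_width: 0.159
gripper_force: 30.0
```

>>> move_arm --series '[[[0, 0, -1], [0, 0, 0], 0], [[0, 0, -1], [0, 0, 0], 0], [[0, 0, -1], [0, 0, 0], 0], [[0, 0, -1], [0, 0, 0], 0], [[0, 0, -1], [0, 0, 0], 0], [[0, 0, -1], [0, 0, 0], 0], [[0, 0, -1], [0, 0, 0], 0], [[0, 0, -1], [0, 0, 0], 0], [[0, 0, -1], [0, 0, 0], 0], [[0, 0, -1], [0, 0, 0], 0], [[0, 0, -1], [0, 0, 0], 0], [[0, 0, -1], [0, 0, 0], 0]]'

```text
time_s: 10.85
tcp_pos: [0.489, 0.0625, 0.1982]
ee_rot: [[0.998, 0.062, -0.001], [0.062, -0.998, -0.0], [-0.001, -0.0, -1.0]]
wrist_force: [0.7, -0.4, -0.9]
gripper_width: 0.159
gripper_force: 30.0
```

>>> move_arm --series '[[[0, 0, -1], [0, 0, 0], 0], [[0, 0, -1], [0, 0, 0], 0], [[0, 0, -0.6], [0, 0, 0], 0], [[0, 0, 0], [0, 0, 0], 0]]'

```text
time_s: 11.25
tcp_pos: [0.4891, 0.0625, 0.1982]
ee_rot: [[0.95, 0.313, -0.001], [0.313, -0.95, -0.0], [-0.001, -0.0, -1.0]]
wrist_force: [-0.1, -0.8, -0.9]
gripper_width: 0.161
gripper_force: 30.0
```

Run:
```python
from h import *
s=r.sense();R=np.array(s['ee_rot']);p=np.array(s['tcp_pos']);print(s['time_s'],np.round(s['joints'],1),s['gripper_width'],'yaw',np.arctan2(R[1,0],R[0,0]))
c=cap('wrist','w3.png')
for t,z in [("loose_stud_slot",.0666),("shut_stud_slot",.0626),("supply_box",0),("stud_key",0.157)]:
    print(t,[(round(d['score'],2),np.round(d['centre'],1).tolist(),np.round(atz(c,d['centre'],z),4).tolist()) for d in r.pinpoint(t,'wrist')[:3]])
```

```text
11.25 [ 26.2  10.4 -19.7  -0.  -60.   82. ] 0.16080779151856583 yaw 0.317842435855047
loose_stud_slot [(0.83, [274.5, 148.9], [0.5361, 0.082, 0.0666])]
shut_stud_slot [(0.63, [434.2, 140.5], [0.5896, -0.0544, 0.0626])]
supply_box [(0.72, [340.4, 142.5], [0.5597, 0.0145, 0.0])]
stud_key [(0.87, [279.3, 238.8], [0.4881, 0.0616, 0.157]), (0.56, [472.5, 333.3], [0.4608, -0.1025, 0.157])]
```

View pics/w3.png

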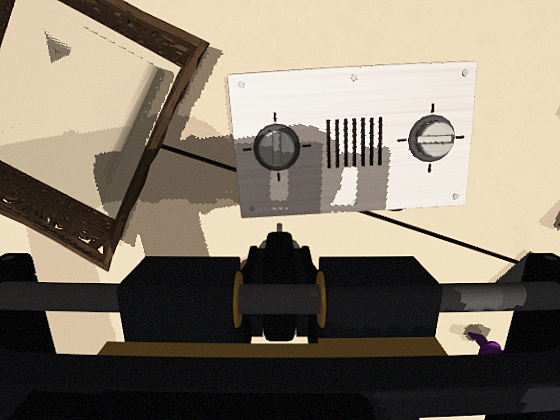

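>>> move_arm --series '[[[0, 0, 0], [0.015, -0.004, 0.07], 0], [[0, 0, 0], [0.015, -0.004, 0.07], 0], [[0, 0, 0], [0, 0, 0], 0], [[0, 0, 0], [0, 0, 0], 0]]'

```text
time_s: 11.9
tcp_pos: [0.5026, 0.0709, 0.1288]
ee_rot: [[0.95, 0.313, -0.001], [0.313, -0.95, -0.001], [-0.001, 0.001, -1.0]]
wrist_force: [0.7, -0.1, -0.5]
gripper_width: 0.158
gripper_force: 30.0
```

Run:
```python
from h import *
s=r.sense();R=np.array(s['ee_rot']);p=np.array(s['tcp_pos']);print(s['time_s'],p,'yaw',np.arctan2(R[1,0],R[0,0]))
c=cap('wrist','w4.png'); P={}
for t,z in [("loose_stud_slot",.0666),("stud_key",p[2]-.0425)]:
    L=[(round(d['score'],2),np.round(d['centre'],1).tolist(),np.round(atz(c,d['centre'],z),4).tolist()) for d in r.pinpoint(t,'wrist')[:3]]; print(t,L); P[t]=np.array(L[0][2])
d=P['loose_stud_slot']-P['stud_key']; print('key->slot tool',R.T@d,'tcp->slot',R.T@(P['loose_stud_slot']-p))
u=proj(c,P['loose_stud_slot']);
for a in (.274,.324,.374): # image direction of slot at those yaws
    v=proj(c,P['loose_stud_slot']+.012*np.array([np.cos(a),np.sin(a),0]))-u; print(a,np.round(v,1))
x,y=int(u[0]),int(u[1]); I=cv2.imread('pics/w4.png')[max(0,y-75):y+75,max(0,x-100):x+100]
cv2.imwrite('pics/w4c.png',cv2.resize(I,None,fx=4,fy=4,interpolation=cv2.INTER_CUBIC)); print(x,y)
```

```text
11.9 [0.50264706 0.07087206 0.12877734] yaw 0.3184651682832707
loose_stud_slot [(0.88, [281.2, 180.6], [0.5362, 0.08, 0.0666])]
stud_key [(0.82, [280.3, 240.3], [0.5004, 0.0689, 0.0863])]
key->slot tool [0.0374969  0.00065106 0.01965956] tcp->slot [0.03479181 0.00178496 0.06214084]
0.274 [  0.8 -17. ]
0.324 [ -0.1 -17. ]
0.374 [ -0.9 -17. ]
281 180
```

View pics/w4c.png

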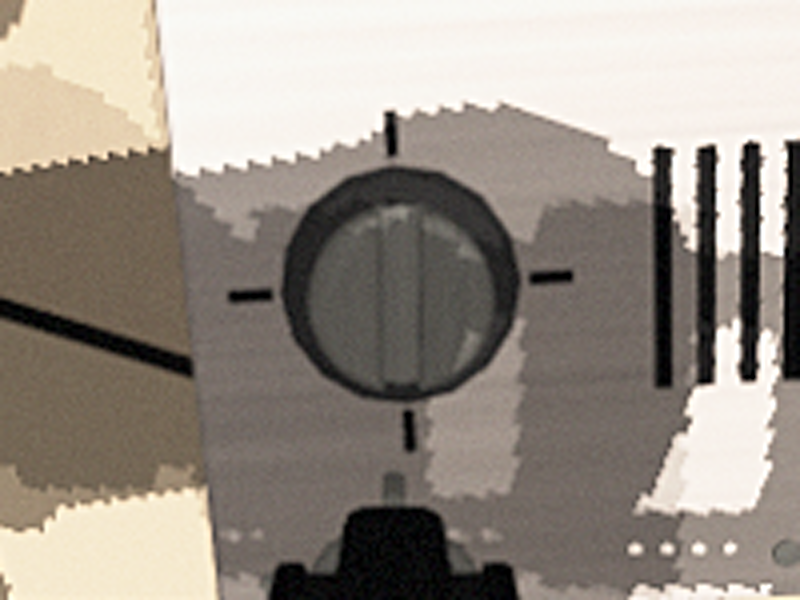

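The slot appears vertical in the picture (yaw ≈ 0.32, matching the tool) at column 281.3. The blade is at column 279.8, so I'll shift +1 mm in tool y and 36 mm in tool x, then lower.

>>> move_arm --series '[[[0, 0, 0], [0.036, 0.002, 0], 0], [[0, 0, 0], [0.036, 0, 0], 0], [[0, 0, 0], [0, 0, 0], 0], [[0, 0, 0], [0, 0, 0], 0], [[0, 0, 0], [0, 0, 0.012], 0], [[0, 0, 0], [0, 0, 0.012], 0], [[0, 0, 0], [0, 0, 0.012], 0], [[0, 0, 0], [0, 0, 0], 0], [[0, 0, 0], [0, 0, 0], 0]]'

```text
time_s: 12.95
tcp_pos: [0.5368, 0.0813, 0.1103]
ee_rot: [[0.95, 0.313, -0.001], [0.313, -0.95, -0.0], [-0.001, 0.0, -1.0]]
wrist_force: [0.9, 0.0, -0.7]
gripper_width: 0.158
gripper_force: 30.0
```

>>> move_arm --series '[[[0, 0, 0], [0, 0, 0.007], 0], [[0, 0, 0], [0, 0, 0.007], 0], [[0, 0, 0], [0, 0, 0.007], 0], [[0, 0, 0], [0, 0, 0], 0], [[0, 0, 0], [0, 0, 0], 0]]'

```text
time_s: 13.45
tcp_pos: [0.5373, 0.0814, 0.1015]
ee_rot: [[0.95, 0.314, 0.001], [0.314, -0.95, -0.0], [0.001, 0.0, -1.0]]
wrist_force: [-3.4, 0.8, 8.8]
gripper_width: 0.159
gripper_force: 30.0
```

>>> move_arm --series '[[[0, 0, 0.8], [0, 0, 0], 0], [[0, 0, 0.8], [0, 0, 0], 0], [[0, 0, 0.8], [0, 0, 0], 0], [[0, 0, 0.8], [0, 0, 0], 0], [[0, 0, 0.8], [0, 0, 0], 0], [[0, 0, 0.8], [0, 0, 0], 0], [[0, 0, 0.8], [0, 0, 0], 0], [[0, 0, 0.8], [0, 0, 0], 0], [[0, 0, 0.8], [0, 0, 0], 0], [[0, 0, 0.8], [0, 0, 0], 0]]'

```text
time_s: 14.45
tcp_pos: [0.5376, 0.0814, 0.1016]
ee_rot: [[0.885, -0.466, 0.002], [-0.466, -0.885, -0.0], [0.002, -0.001, -1.0]]
wrist_force: [-2.5, -0.4, 7.6]
gripper_width: 0.163
gripper_force: 30.0
```

Run:
```python
from h import *
s=r.sense();R=np.array(s['ee_rot']);print(s['moment'],s['wrist_force'],s['joints'],'yaw',np.arctan2(R[1,0],R[0,0]))
```

```text
[-0.11126155  0.93185198  0.01779247] [-2.5344767  -0.36144802  7.64671069] [ 25.72792207  21.10112294 -20.44305075   0.06379304 -48.3700934
  36.48535134] yaw -0.48423139234907914
```

Turning smoothly, still pressed; I'll continue to about 1.6 rad in total.

>>> move_arm --series '[[[0, 0, 0.8], [0, 0, 0], 0], [[0, 0, 0.8], [0, 0, 0], 0], [[0, 0, 0.8], [0, 0, 0], 0], [[0, 0, 0.8], [0, 0, 0], 0], [[0, 0, 0.8], [0, 0, 0], 0], [[0, 0, 0.8], [0, 0, 0], 0], [[0, 0, 0.8], [0, 0, 0], 0], [[0, 0, 0.8], [0, 0, 0], 0], [[0, 0, 0.8], [0, 0, 0], 0], [[0, 0, 0.8], [0, 0, 0], 0], [[0, 0, 0], [0, 0, 0], 0]]'

```text
time_s: 15.55
tcp_pos: [0.5379, 0.0813, 0.1016]
ee_rot: [[0.285, -0.959, 0.002], [-0.959, -0.285, -0.0], [0.001, -0.002, -1.0]]
wrist_force: [-1.1, -0.4, 7.8]
gripper_width: 0.157
gripper_force: 30.0
```

Run:
```python
from h import *
s=r.sense();R=np.array(s['ee_rot']);print(s['moment'],s['wrist_force'],s['joints'][5],'yaw',np.arctan2(R[1,0],R[0,0]))
```

```text
[-0.33281797  0.63647979 -0.0143517 ] [-1.07610801 -0.4238015   7.81577718] -9.24303180012444 yaw -1.2822537903558744
```

>>> move_arm --series '[[[0, 0, 0.4], [0, 0, 0], 0], [[0, 0, 0], [0, 0, -0.003], 0], [[0, 0, 0], [0, 0, -0.003], 0], [[0, 0, 0], [0, 0, -0.003], 0], [[0, 0, 0], [0, 0, 0], 0]]'

```text
time_s: 16.05
tcp_pos: [0.5378, 0.0813, 0.1054]
ee_rot: [[0.247, -0.969, 0.002], [-0.969, -0.247, 0.0], [0.0, -0.002, -1.0]]
wrist_force: [-0.2, -2.0, 4.9]
gripper_width: 0.159
gripper_force: 30.0
```

>>> move_arm --series '[[[0, 0, -0.4], [0, 0, -0.006], 0], [[0, 0, 0], [0, 0, -0.01], 0], [[0, 0, 0], [0, 0, -0.03], 0], [[0, 0, 0], [0, 0, -0.08], 0], [[0, 0, 0], [0, 0, -0.08], 0], [[0, 0, 0], [0, 0, 0], 0]]'

```text
time_s: 16.65
tcp_pos: [0.5405, 0.0824, 0.2135]
ee_rot: [[0.285, -0.958, 0.012], [-0.958, -0.285, 0.004], [0.0, -0.012, -1.0]]
wrist_force: [0.5, 0.7, -1.0]
gripper_width: 0.159
gripper_force: 30.0
```

>>> move_arm --series '[[[0, 0, 0], [-0.07, 0, 0], 0], [[0, 0, 0], [-0.07, 0, 0], 0], [[0, 0, 0], [0, 0, 0], 0], [[0, 0, 0], [0, 0, 0], 0]]'

```text
time_s: 17.05
tcp_pos: [0.5164, 0.1489, 0.2067]
ee_rot: [[0.286, -0.958, -0.002], [-0.958, -0.286, -0.001], [0.0, 0.002, -1.0]]
wrist_force: [-0.0, -0.4, -0.7]
gripper_width: 0.157
gripper_force: 30.0
```

Run:
```python
from h import *
s=r.sense();R=np.array(s['ee_rot']);print(s['time_s'],s['tcp_pos'],s['joints'])
c=cap('wrist','w5.png'); u=proj(c,[.5362,.0805,.07]); x,y=int(u[0]),int(u[1]); print(x,y)
a=cv2.resize(cv2.imread('pics/w5.png')[max(0,y-60):y+60,max(0,x-65):x+65],(433,400))
d=cap('scene','s5.png'); u=proj(d,[.562,.014,.056]);x,y=int(u[0]),int(u[1])
b=cv2.resize(cv2.imread('pics/s5.png')[y-60:y+60,x-55:x+55],(367,400))
cv2.imwrite('pics/ab.png',np.hstack([a,b]))
cs=(.374+np.pi/2)
u=proj(c,[.5362,.0805,.07])
for z in(.074,.070,.067): print(z,proj(c,[.5362,.0805,z]))
print('box y dir',proj(c,[.5362-.0044,.0805+.0112,.07])-u)
for t in("stud_key","loose_stud_slot","shut_stud_slot"): print(t,[(round(d['score'],2),np.round(d['centre'],1).tolist()) for d in r.pinpoint(t,'wrist')[:3]])
```

```text
17.05 [0.51637735 0.14892224 0.20666188] [ 3.33713930e+01  1.43034998e+01 -1.32015337e+01 -2.69155935e-02
 -6.25879682e+01 -1.67535687e+01]
279 125
0.074 [279.39684767 125.94014005]
0.07 [279.38339112 125.85684731]
0.067 [279.37353087 125.79581527]
box y dir [ 1.10430493 13.56887469]
stud_key [(0.8, [278.1, 239.2])]
loose_stud_slot [(0.7, [276.2, 126.8]), (0.34, [274.0, 57.8])]
shut_stud_slot []
```

View pics/ab.png

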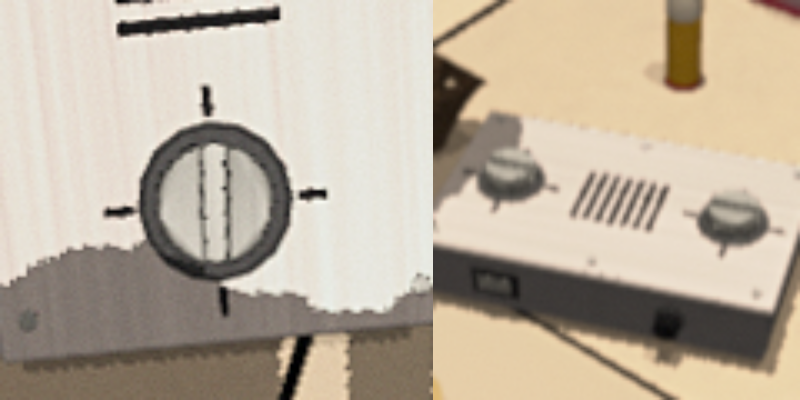

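The left crop shows the stud's slot at (210,200) now along the box's long-side marks. The right crop shows both heads at equal height. The spring force of about 6 N after rising fits the caught position, so the stud is fastened. Next is the basket.

>>> move_arm --series '[[[0, 0, 0], [-0.079, -0.018, 0], 0], [[0, 0, 0], [-0.079, -0.018, 0], 0], [[0, 0, 0], [-0.079, -0.018, 0], 0], [[0, 0, 0], [-0.079, -0.018, 0], 0], [[0, 0, 0], [0, 0, 0], 0], [[0, 0, 0], [0, 0, 0.08], 0], [[0, 0, 0], [0, 0, 0.08], 0], [[0, 0, 0], [0, 0, 0.08], 0], [[0, 0, 0], [0, 0, 0.06], 0], [[0, 0, 0], [0, 0, 0.015], 0], [[0, 0, 0], [0, 0, 0], 0]]'

```text
time_s: 18.4
tcp_pos: [0.5066, 0.309, 0.0492]
ee_rot: [[0.284, -0.959, -0.002], [-0.959, -0.284, -0.002], [0.002, 0.002, -1.0]]
wrist_force: [0.8, -0.8, -0.6]
gripper_width: 0.158
gripper_force: 30.0
```

>>> move_arm --series '[[[0, 0, 0], [0, 0, 0.007], 0], [[0, 0, 0], [0, 0, 0], 0.6], [[0, 0, 0], [0, 0, 0], 0.6], [[0, 0, 0], [0, 0, 0], 0.6], [[0, 0, 0], [0, 0, 0], 0.6], [[0, 0, 0], [0, 0, 0], 0.6], [[0, 0, 0], [0, 0, -0.03], 0.6], [[0, 0, 0], [0, 0, -0.08], 0.6], [[0, 0, 0], [0, 0, -0.08], 0.6], [[0, 0, 0], [0, 0, -0.08], 0.6], [[0, 0, 0], [-0.06, 0, -0.04], 0.6], [[0, 0, 0], [-0.06, 0, 0], 0.6]]'

```text
time_s: 19.6
tcp_pos: [0.4911, 0.3693, 0.2066]
ee_rot: [[0.284, -0.959, 0.007], [-0.959, -0.284, 0.006], [-0.004, -0.008, -1.0]]
wrist_force: [0.2, -0.0, 0.6]
gripper_width: 0.602
gripper_force: 0.0
```

>>> move_arm --series '[[[0, 0, 0], [0, 0, 0], 0.6], [[0, 0, 0], [0, 0, 0], 0.6], [[0, 0, 0], [0, 0, 0], 0.6], [[0, 0, 0], [0, 0, 0], 0.6], [[0, 0, 0], [0, 0, 0], 0.6]]'

```text
time_s: 20.1
tcp_pos: [0.4897, 0.3669, 0.2013]
ee_rot: [[0.284, -0.959, -0.0], [-0.959, -0.284, -0.001], [0.0, 0.0, -1.0]]
wrist_force: [-1.0, 0.5, -0.2]
gripper_width: 0.599
gripper_force: 0.0
```

Run:
```python
from h import *
cap('wrist','w6.png');cap('scene','s6.png')
print(r.sense()['time_s'])
for n in('wrist','scene'):
  for t in("stud_key","tray","stamp","glue"): print(n,t,[(round(d['score'],2),np.round(d['centre']).tolist()) for d in r.pinpoint(t,n)[:4]])
cv2.imwrite('pics/z6.png',np.hstack([cv2.resize(cv2.imread('pics/w6.png'),(400,300)),cv2.resize(cv2.imread('pics/s6.png'),(400,300))]))
```

```text
20.2
wrist stud_key [(0.87, [290.0, 135.0])]
wrist tray [(0.76, [281.0, 126.0])]
wrist stamp []
wrist glue []
scene stud_key [(0.98, [163.0, 198.0]), (0.79, [404.0, 309.0]), (0.63, [329.0, 369.0]), (0.37, [276.0, 241.0])]
scene tray [(0.87, [166.0, 202.0])]
scene stamp [(0.69, [276.0, 334.0])]
scene glue [(0.74, [293.0, 184.0]), (0.64, [242.0, 214.0])]
```

View pics/z6.png

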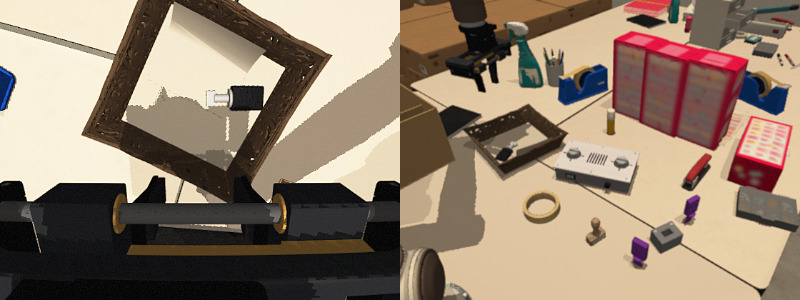

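The key lies in the basket (left view, 235,98). The stand is empty, the bystanders haven't moved, and the gripper is clear of everything.

```bash
python3 -c "
from station import r
print(r.finish_job())"
```

```text
the job is handed in; nothing more can be done
None
```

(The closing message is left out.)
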